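# Fit the cam lever and clamp the drawer rail

## Robot

A 6-joint arm with a two-finger parallel gripper is mounted at the origin on the work surface. World frame = base frame: x ahead of the robot, y to its left, z up, the work surface at z = 0. Lengths are in m, angles in rad, forces in N, time in s.
With the tool pointing down it reaches from about 0.275 to 0.725 m from the base axis. Payload 15.9 kg.
Tool frame: the origin (TCP) lies midway between the tips of the shut fingers; the grasp point (between the pads) lies r.pinch_z behind it (r.pinch_z is the distance from the TCP to the grasp point, in m); y points along the fingers, x is the direction in which the jaws open and shut, and the axes are right-handed (so a half turn about y gives the same grasp; the last joint's range is limited). The gripper opens to 85 mm and grips with 20 to 120 N. Pads are 22 mm wide; open, the fingers measure 114 mm over their backs; the gripper's body (76 mm by 85 mm) begins 54 mm behind the grasp point. The pads swing forward as they close: fully open they stand 13 mm farther back than shut.
Start: joints at [1.249, 0.213, -0.034, 1.323, 0, 1.571], TCP at [0.158, 0.474, 0.231] pointing down, gripper open.
Joint ranges: [-2.98, 2.98], [-0.74, 1.72], [-1.14, 1.35], [-2.1, 2.04], [-1.57, 1.44], [-3.14, 3.14]. Speed limits (rad/s): [1.89, 1.89, 2.39, 2.57, 3.14, 3.14].

## Interface

Orientations are given as a rotation vector (axis times angle).
In Python, from rig import r gives the robot as it stands. The module is installed in compiled form; this text tells all that it offers.
- The arm moves only by the tool send_rows, never from a script. Its argument "series" is a list of rows, each a list of 3 entries, a list of its own where there are three numbers: the shift along the tool's x, y, z in mm, then the turn, a rotation vector about the tool's x, y, z in degrees, then the opening, from 0 (shut) to 1 (fully open). In form: [[[tx, ty, tz], [rx, ry, rz], jaw], ...]. A call has 1 to 12 rows; each row shifts and turns the commanded pose from where the row before left it, along the tool's axes as they then stand; what a row does not reach is not made up. A row lasts 1/10 s, in which the tool goes at most 50 mm and 8.59 degrees, less where a joint would pass 70% of its speed; a pose out of reach is approached as far as the arm can. A call with a gripper value outside its range is refused whole. The fingers move at their own pace and stop on an object; the grip force is fixed at half the most. Time passes only in rows, so rows that do not move let the fingers close. It gives the time, the measured TCP pose, the force and the opening at its end, in the units of the state.
- r.get_obs(): the state, without advancing time (a new reading comes with each control period).
- r.read_camera(name): name is "side" or "top" or "wrist"; returns the picture (480x640x3 uint8, red, green, blue); there is no depth.
- r.get_calibration(name): a dict with "fx", "fy", "cx", "cy" (pixels), "k1" (the pictures are not rectified: a ray, as slopes to the right and down, at radius r is drawn at 1 + k1 r^2 times it, then the intrinsics apply), "eye" and "attitude" of the camera in the world; the wrist camera has in their place "tool_from_camera" (4x4, takes a point from camera to tool coordinates, whose origin is the TCP and whose axes are the tool frame's). Camera axes: x right, y up, looking along -z (the intrinsics and any distortion apply to the point x, -y, -z); pixel columns grow to the right and rows downward; lengths in m; the calibration is good to about 2 mm. A picture is of the moment at which its call begins: read the wrist's pose just before it. get_calibration takes no time and is no camera call.
- r.hand_in(): hands the job in, once; it reports no verdict.
The state is a dict: "time": time; "joints": joint angles; "joint_vel": joint speeds; "joint_efforts": joint torques, N m; "ee_pos": TCP position; "orientation": TCP orientation; "force": force on the tool from outside, world axes, zero at the start; "torque": the same for the moment, N m; "grip_width": finger opening in m.
Only numpy, scipy, OpenCV 4.12 (cv2) and the standard library are available. Lean on these libraries where they do the work, as an engineer would, in place of code of your own. Each camera call takes 0.05 s, during which the arm holds its last target. There are 200 camera calls.

## Task

Pick up the red-handled lever, set it over the splined spindle of the cam jig, feel for the angle where the splines line up without forcing it, and let it down until its hub sits fully home on the collar. Then, with the lever, swing the spindle counter-clockwise (seen from above) until the yellow cam has pushed the wooden rail firmly against the fence, without crushing it, and let go with the lever left in place. Leave the other things on the bench where they are.

Things in the scene. Friction and masses are not known exactly. Their poses are not given: they have to be found in the camera images.
- lever: The lever to fit, 0.32 kg, RED handle, lying flat. Octagonal aluminium hub, 34 mm tall, 44 mm across its flats; grip it from above across its +y and -y flats (24 mm long). Origin: on the bore axis at the hub's underside, z up, arm along +x. Through-bore 18 mm with four slots 7 mm wide, reaching 13 mm from the axis, along +-x and +-y. Balances near the hub.
- handle_top (a point): Centre of the top of the lever's upright red handle (24 mm diameter), at (130, 0, 70) mm in the lever's frame. The arm to it is 18 mm wide, 14 to 24 mm above the hub's underside; the handle stands on it from there up.
- jig: The cam jig, fixed. Red-brown bed 180 x 230 x 15 mm (x -80 to +100, y +-115 mm). Origin on the bench, z up; +x points from the spindle across the rail to the fence. Spindle upright at (-32.7, 0) mm; on it a yellow cam disc, 60 mm across, 12 mm off-centre, 17 to 33 mm above the bench, under the collar. Counter-clockwise from above drives the cam towards the rail.
- seat (a point): Spindle axis at the top of its dark round collar (42 mm across), 45 mm above the bench: the hub's underside belongs here. Axes: the jig's, they do not turn with the spindle. The spindle takes about 0.12 N m to turn, stays where left, and starts 0.1 to 0.6 rad from its clockwise stop; the cam pinches the rail about 1.4 rad from that stop, 0.05 rad more gives 20 to 40 N (0.6 N m).
- tooth_tops (a point): Spindle axis at the tops of its four spline teeth, 20 mm above the seat: an unmatched hub rests here. Teeth 5 mm wide, 90 degrees apart, reach 12 mm from the axis, core 16 mm across. Their angle differs every time and is NOT measured (axes are the jig's): look, or touch down slowly (8 mm/s), press with 5 N and turn up to 90 degrees until it drops; play 5 degrees. Any of the four will do.
- pilot_tip (a point): Tip of the spindle's plain pilot, 13 mm above the tooth tops: 16 mm diameter for 3 mm above the teeth, then tapering to 7 mm at this tip. It centres the bore.
- fence: Aluminium fence on the jig, fixed (origin and axes of the jig): face towards the spindle at x = 65 mm, top 42 mm above the bench. With it an end stop, face at y = 103 mm, at the rail's +y end.
- rail_blank: Loose light-wood rail (drawer part) on the bed between cam and fence, 60 x 200 x 20 mm, 0.16 kg; origin at the centre of its underside, 15 mm above the bench. Starts 4 to 8 mm short of the fence; clamped, its origin is at x = 35 mm in the jig's frame. Over 120 N crushes it.
- spare_lever: The wrong lever: same size and shape as the lever but with a BLACK handle and a plain 13 mm round bore that does not fit. Origin: centre of the hub's underside, arm along +x. Leave alone.
- glue: White glue bottle, 60 mm diameter, 170 mm tall, origin under its centre. Leave alone.
- screw_tin: Steel tin, 80 mm diameter, 50 mm tall, origin under its centre. Leave alone.
- tape_measure: Yellow tape measure case, 65 x 30 x 60 mm, origin under its centre. Leave alone.
- mallet: Hammer lying along its x axis. Leave alone.
- screwdriver: Screwdriver lying along its x axis. Leave alone.
- offcut: Wood offcut 90 x 50 x 30 mm, origin under its centre. Leave alone.
- masking_tape: Paper roll lying flat, 90 mm diameter, 25 mm tall, origin under its centre. Leave alone.
Things that resemble listed ones, but are neither listed nor needed, are in the scene too. Leave any blue or green look-alike of the lever alone.

How it is judged:
On the way, in this order (a step that is already met when the one before it is completed fails the run):
1. the lever's hub is fully home on the spindle's collar (horizontal distance between lever and seat below 0.003 m and z of lever in the frame of seat below 0.003 m and angle between lever's own z axis and vertical below 0.1 rad), for 0.2 s.
2. the rail is pressed firmly against the fence (contact force between rail_blank and fence above 2 N), for 0.2 s.
At the end, for the whole second after the job is handed in: Lever released on the spindle: within 3 mm of its axis, hub within 3 mm of the collar, level within 0.1 rad. Rail flat on the bed, square to the fence within 0.03 rad, within 1.5 mm of it, still pressed against it with over 2 N. Lever and rail at rest (all of step 1 and contact force between rail_blank and fence above 2 N and x of rail_blank in the frame of jig above 0.0335 m and z of rail_blank in the frame of jig below 0.018 m and angle between the x axis of rail_blank and the x axis of jig, either way round below 0.03 rad and linear speed of each of lever, rail_blank below 0.01 m/s); the robot touches nothing.
It fails at once if the lever is forced onto the spindle: more than 60 N between lever and jig while the hub is more than 10 mm above its seat (contact force between lever and jig above 60 N and z of lever in the frame of seat above 0.01 m).
It fails at once if the rail is crushed: more than 120 N against the fence (contact force between rail_blank and fence above 120 N).
It fails at once if the arm or fingers push the rail themselves (more than 5 N) (contact force between any of the fingers, the arm and rail_blank above 5 N).
It fails at once if another thing on the bench is moved by more than 30 mm (distance of any of spare_lever, glue, screw_tin, tape_measure, mallet, screwdriver, offcut, masking_tape from where it was at the start of the episode above 0.03 m).
It also fails if it takes over 67 s, if anything falls off the work surface, if the arm or the gripper's body presses on something with over 40 N, if the wrist force passes 120 N, or if a joint passes its speed limit or range.

## Working session

There is one attempt and no reset: what is moved stays moved. The work goes in short steps, Python scripts to look and compute and a tool call to move; the robot and the scene stay as the last step left them, time stands still between calls to the robot, and variables do not carry over. Pictures are saved under pics/ and viewed, about 8 in all and at most 12, crops included, and the job is handed in when it is done.

Besides the shell and the picture viewer there is one more tool, called after ">>>" as name(argument=value, ...) on one line, values as JSON. send_rows: Moves the arm, as the interface text tells. Its arguments: {"type":"object","properties":{"series":{"type":"array","items":{"type":"array"}}},"required":["series"]}

```bash
mkdir -p pics; cat > h.py <<'E'
import numpy as np, cv2
from scipy.spatial.transform import Rotation as R
from rig import r
def snap(cam,fn):
    o=r.get_obs(); im=r.read_camera(cam); cv2.imwrite('pics/'+fn,im[:,:,::-1]); return o,im
def campose(cam,o=None):
    c=r.get_calibration(cam)
    if cam=='wrist':
        T=np.array(c['tool_from_camera']); W=np.eye(4); W[:3,:3]=R.from_rotvec(o['orientation']).as_matrix(); W[:3,3]=o['ee_pos']; T=W@T
        return c,T[:3,3],T[:3,:3]
    a=np.array(c['attitude']); 
    return c,np.array(c['eye']),(a if a.shape==(3,3) else R.from_rotvec(a).as_matrix())
def ray(cam,uv,o=None):
    c,e,A=campose(cam,o); K=np.array([[c['fx'],0,c['cx']],[0,c['fy'],c['cy']],[0,0,1.]])
    p=cv2.undistortPoints(np.array([[uv]],float),K,np.array([c['k1'],0,0,0.]))[0,0]
    d=A@np.array([p[0],-p[1],-1]); return e,d/np.linalg.norm(d)
def atz(cam,uv,z,o=None):
    e,d=ray(cam,uv,o); return e+d*(z-e[2])/d[2]
def tri(rs):
    M=sum(np.eye(3)-np.outer(d,d) for e,d in rs); b=sum((np.eye(3)-np.outer(d,d))@e for e,d in rs)
    x=np.linalg.solve(M,b); return x,[np.linalg.norm(np.cross(x-e,d)) for e,d in rs]
def proj(cam,P,o=None):
    c,e,A=campose(cam,o); q=A.T@(np.array(P)-e); x=np.array([q[0],-q[1]])/-q[2]; s=1+c['k1']*(x@x)
    return np.array([c['fx']*x[0]*s+c['cx'],c['fy']*x[1]*s+c['cy']])
E
python3 - <<'E'
from h import *
for c in('side','top','wrist'):print(c,r.get_calibration(c)); 
o,_=snap('top','top0.png');snap('side','side0.png');print(o,r.pinch_z)
E
```

```text
side {'fx': 581.4709476491985, 'fy': 581.4709476491985, 'cx': 330.40229043637004, 'cy': 244.79373168643878, 'k1': -0.021119455333412092, 'eye': array([ 0.0614051 , -0.88126659,  1.16726648]), 'attitude': array([ 0.75180929, -0.17513714, -0.46442977])}
top {'fx': 480.4334133848525, 'fy': 480.4334133848525, 'cx': 321.53407713449536, 'cy': 241.61474497756677, 'k1': -0.08248274094697385, 'eye': array([0.43338094, 0.04323654, 1.20228399]), 'attitude': array([ 0.05111024, -0.07843553, -1.56678727])}
wrist {'fx': 389.49086601277685, 'fy': 389.49086601277685, 'cx': 323.0951358674647, 'cy': 241.17284385428806, 'k1': -0.026479269970798667, 'tool_from_camera': array([[ 9.99999970e-01, -2.40622593e-04, -4.57855815e-05,
        -5.22869770e-04],
       [ 1.86670905e-05,  2.61249761e-01, -9.65271238e-01,
        -1.41754501e-01],
       [ 2.44227540e-04,  9.65271208e-01,  2.61249757e-01,
         6.58647225e-02],
       [ 0.00000000e+00,  0.00000000e+00,  0.00000000e+00,
         1.00000000e+00]])}
{'time': 0.0, 'joints': array([ 1.24900620e+00,  2.13355123e-01, -3.50402882e-02,  1.32348715e+00,
        1.21419591e-05,  1.57081423e+00]), 'joint_vel': array([ 7.85602855e-04, -3.69062055e-04, -9.57741400e-04, -1.59646220e-05,
       -1.92707609e-03, -8.86008641e-04]), 'joint_efforts': array([ 4.00937948e-03, -6.86150694e+01,  4.87125349e+01,  1.76081818e-02,
        2.41526313e-04, -2.44424044e-06]), 'ee_pos': array([0.15802576, 0.47402687, 0.23082414]), 'orientation': array([-1.34506925, -0.96830276,  0.96977501]), 'force': array([ 0.22388357, -0.0884909 ,  0.04590566]), 'torque': array([-0.03374515, -0.03752341, -0.06164697]), 'grip_width': 0.08514764886035527} 0.0187
```

View pics/top0.png

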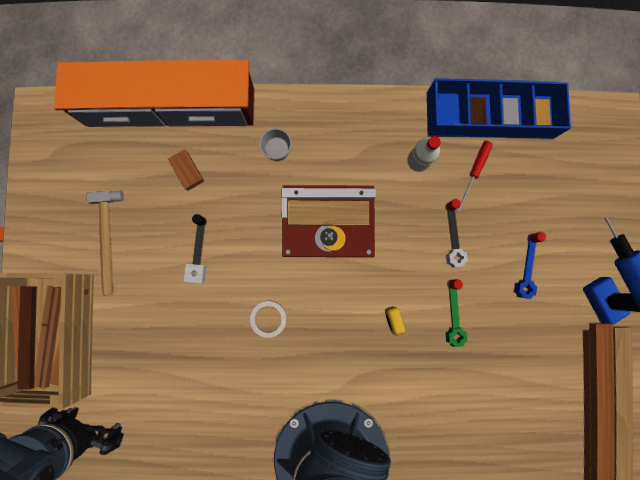

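View pics/side0.png

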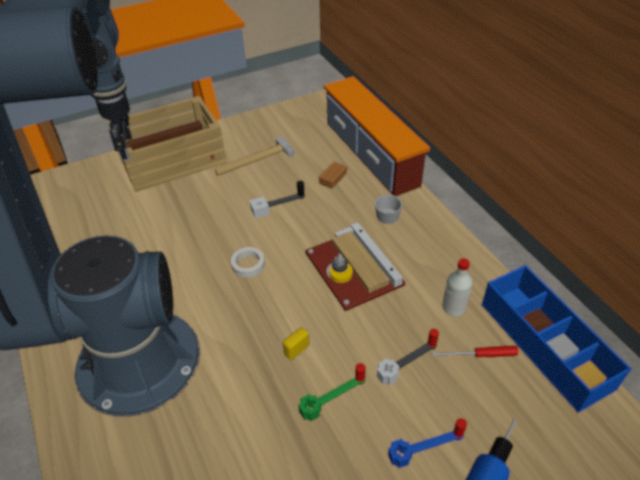

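Candidates for the lever (top view): silver hub with red handle, hub (457,258) and handle (455,204). The others are green (457,338), blue (526,289) and the black-handled spare (195,274). I choose the silver and red one, and check it in a close crop montage.

```bash
python3 - <<'E'
from h import *
t=cv2.imread('pics/top0.png');s=cv2.imread('pics/side0.png')
def c(im,x,y,w,h,k):return cv2.resize(im[y:y+h,x:x+w],(400,300),interpolation=cv2.INTER_CUBIC)
m=np.vstack([np.hstack([c(t,410,195,100,75,4),c(s,370,325,80,60,5)]),np.hstack([c(t,275,180,110,82.5.__int__(),4),c(s,300,220,110,82,4)])])
cv2.imwrite('pics/mont.png',m)
print(R.from_rotvec(r.get_obs()['orientation']).as_matrix().round(3))
E
```

```text
[[ 0.316 -0.    -0.949]
 [ 0.949 -0.001  0.316]
 [-0.001 -1.    -0.   ]]
```

View pics/mont.png

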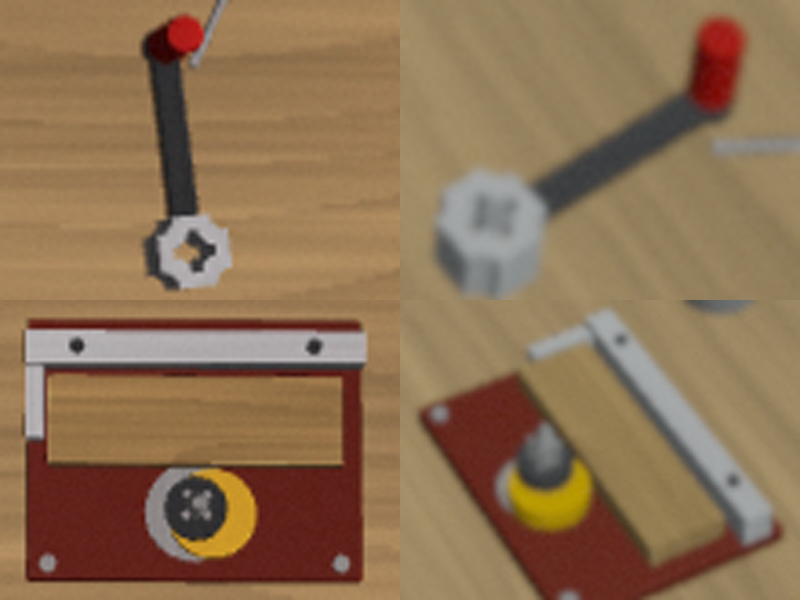

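The crop confirms it: silver octagonal hub with a cross-shaped bore and red handle. Hub top is at top-view (458.2,258) and side-view (388.4,366); handle top at (456.5,203.5) and (433.8,332.6). The pilot tip is at (329.2,235.2) and (339.3,254.2).

```bash
python3 - <<'E'
from h import *
for n,a,b in(('hubtop',(458.2,258),(388.4,366)),('handle',(456.5,203.5),(433.8,332.6)),('pilot',(329.2,235.2),(339.3,254.2))):
    x,e=tri([ray('top',a),ray('side',b)]);print(n,x.round(4),np.round(e,4))
f=lambda x,y:(275+x/3.636,180+y*82/300)
for n,p,z in(('bl',f(27,280),.015),('br',f(362,280),.015),('fl',f(26,66),.042),('fr',f(366,66),.042),('seat',f(196,207),.045)):print(n,atz('top',p,z).round(4))
print('hub',atz('top',(458.2,258),.034).round(4),'hd',atz('top',(456.5,203.5),.07).round(4))
E
```

```text
hubtop [ 0.4919 -0.3126  0.0399] [0.0016 0.0016]
handle [ 0.6203 -0.3016  0.0691] [0.0003 0.0003]
pilot [0.541 0.006 0.081] [0.0003 0.0003]
bl [0.4942 0.1193 0.015 ]
br [ 0.495 -0.109  0.015]
fl [0.6358 0.1196 0.042 ]
fr [ 0.637  -0.1093  0.042 ]
seat [0.5414 0.0054 0.045 ]
hub [ 0.4908 -0.3137  0.034 ] hd [ 0.6204 -0.3015  0.07  ]
```

```bash
cat >> h.py <<'E'
def down(yaw): # tool x at yaw (deg), tool y down
    a=np.radians(yaw); x=np.array([np.cos(a),np.sin(a),0]); y=np.array([0,0,-1.]); return np.column_stack([x,y,np.cross(x,y)])
def plan(p,yaw,N,start=None):
    from scipy.linalg import logm,expm
    o=r.get_obs(); T0=np.eye(4)
    if start is None: T0[:3,:3]=R.from_rotvec(o['orientation']).as_matrix(); T0[:3,3]=o['ee_pos']
    else: T0[:3,:3]=down(start[1]); T0[:3,3]=start[0]
    T1=np.eye(4); T1[:3,:3]=down(yaw); T1[:3,3]=p
    D=expm(np.real(logm(np.linalg.inv(T0)@T1))/N)
    print(N,'x',(1000*D[:3,3]).round(1),np.degrees(R.from_matrix(D[:3,:3]).as_rotvec()).round(2))
def st():
    o=r.get_obs(); M=R.from_rotvec(o['orientation']).as_matrix()
    print('t',round(o['time'],2),'p',o['ee_pos'].round(4),'yaw',np.degrees(np.arctan2(M[1,0],M[0,0])).round(2),'tilt',np.degrees(np.arccos(-M[2,1])).round(2),'j6',np.degrees(o['joints'][5]).round(1),'F',o['force'].round(1),'T',o['torque'].round(2),'w',round(o['grip_width'],4)); return o
E
python3 -c "
from h import *
plan([.541,.006,.14],0,14)"
```

```text
14 x [  0.8   6.5 -46.1] [ 0.    5.11 -0.  ]
```

>>> send_rows(series=[[[0.8,6.5,-46.1],[0,5.11,0],1],[[0.8,6.5,-46.1],[0,5.11,0],1],[[0.8,6.5,-46.1],[0,5.11,0],1],[[0.8,6.5,-46.1],[0,5.11,0],1],[[0.8,6.5,-46.1],[0,5.11,0],1],[[0.8,6.5,-46.1],[0,5.11,0],1],[[0.8,6.5,-46.1],[0,5.11,0],1],[[0.8,6.5,-46.1],[0,5.11,0],1],[[0.8,6.5,-46.1],[0,5.11,0],1],[[0.8,6.5,-46.1],[0,5.11,0],1],[[0.8,6.5,-46.1],[0,5.11,0],1],[[0.8,6.5,-46.1],[0,5.11,0],1]])

```text
time: 1.3
ee_pos: [0.528, 0.096, 0.1527]
orientation: [-1.566, -0.137, 0.138]
force: [0.7, 0.2, -0.3]
grip_width: 0.0854
```

>>> send_rows(series=[[[0.8,6.5,-46.1],[0,5.11,0],1],[[0.8,6.5,-46.1],[0,5.11,0],1],[[0,0,0],[0,0,0],1],[[0,0,0],[0,0,0],1],[[0,0,0],[0,0,0],1]])

```text
time: 1.8
ee_pos: [0.5413, 0.0075, 0.1403]
orientation: [-1.571, -0.001, 0.001]
force: [0.1, -0.3, -0.8]
grip_width: 0.0856
```

```bash
python3 - <<'E'
from h import *
st(); o,im=snap('wrist','w1.png'); np.save('o_w1.npy',o,allow_pickle=True)
print(proj('wrist',[.541,.0055,.078],o),proj('wrist',[.541,.0055,.065],o))
plan([.4915,-.3135,.16],5.4-90,10)
E
```

```text
t 1.8 p [0.5413 0.0075 0.1403] yaw 0.09 tilt 0.02 j6 90.7 F [ 0.1 -0.3 -0.8] T [ 0.08  0.07 -0.06] w 0.0856
[322.60075722 262.55538117] [322.62918379 255.55734633]
10 x [ 17.4  -2.  -31.1] [-0.    8.47 -0.  ]
```

View pics/w1.png

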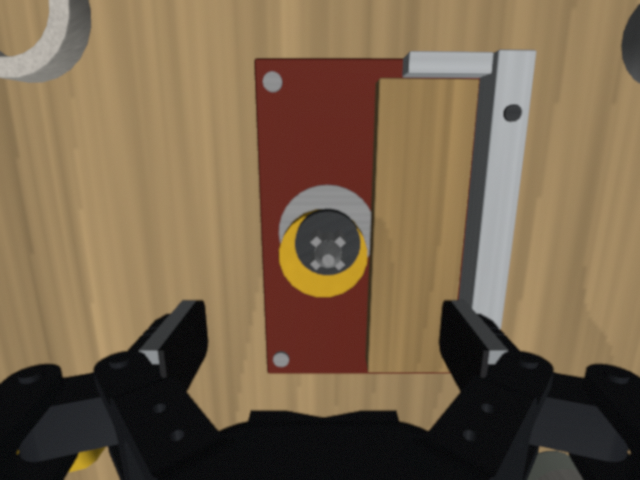

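Wrist view: the jig is at centre, pilot tip near (328,261), and teeth bright at about (316,242), (340,242), (316,266) and (340,266), i.e. roughly diagonal. I'll enlarge this after moving on to the lever.

>>> send_rows(series=[[[17.4,-2,-31.1],[0,8.47,0],1],[[17.4,-2,-31.1],[0,8.47,0],1],[[17.4,-2,-31.1],[0,8.47,0],1],[[17.4,-2,-31.1],[0,8.47,0],1],[[17.4,-2,-31.1],[0,8.47,0],1],[[17.4,-2,-31.1],[0,8.47,0],1],[[17.4,-2,-31.1],[0,8.47,0],1],[[17.4,-2,-31.1],[0,8.47,0],1],[[17.4,-2,-31.1],[0,8.47,0],1],[[17.4,-2,-31.1],[0,8.47,0],1],[[0,0,0],[0,0,0],1],[[0,0,0],[0,0,0],1]])

```text
time: 3.05
ee_pos: [0.4916, -0.3139, 0.1606]
orientation: [-1.252, 1.139, -1.14]
force: [0.6, 1.7, 0.3]
grip_width: 0.0853
```

```bash
python3 - <<'E'
from h import *
st(); o,im=snap('wrist','w2.png'); np.save('o_w2.npy',o,allow_pickle=True)
a=cv2.imread('pics/w1.png')[205:305,278:378]; p=proj('wrist',[.4915,-.3135,.034],o); print(p)
u,v=p.astype(int); b=cv2.imread('pics/w2.png')[max(0,v-110):v+90,max(0,u-100):u+100]; print(u-100,v-110)
f=lambda q:cv2.resize(q,(400,400),interpolation=cv2.INTER_CUBIC)
cv2.imwrite('pics/m2.png',np.hstack([f(a),f(b)]))
E
```

```text
t 3.05 p [ 0.4916 -0.3139  0.1606] yaw -84.59 tilt 0.03 j6 142.0 F [0.6 1.7 0.3] T [ 0.   -0.06 -0.03] w 0.0853
[321.66764131 232.23449237]
221 122
```

View pics/m2.png

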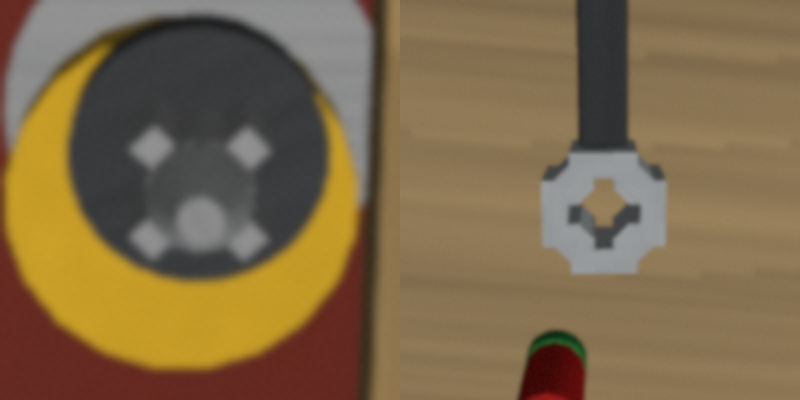

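Left crop: the tooth diamonds sit at 45° diagonals, centred at wrist (328,253.3). Right crop: the hub centre is at (323,228), with flats and arm square to the tool within about 1°. The green lever's handle is near the hub (below it in the crop).

```bash
python3 - <<'E'
from h import *
o1=np.load('o_w1.npy',allow_pickle=True).item();o2=np.load('o_w2.npy',allow_pickle=True).item()
print('spindle',atz('wrist',(328,253.3),.065,o1),'tip',atz('wrist',(328,260.5),.078,o1))
h=atz('wrist',(323,228),.034,o2);print('hub',h)
print('greenhandle',atz('top',(457,284.5),.07))
print('tri hub', tri([ray('wrist',(323,228),o2),ray('top',(458.2,258)),ray('side',(388.4,366))]))
print('tri spindle tip', tri([ray('wrist',(328,260.5),o1),ray('top',(329.2,235.2)),ray('side',(339.3,254.2))]))
a=np.radians(5.4);print('tape crop z')
print('in tool', down(-84.6).T@(h-o2['ee_pos']))
E
```

```text
spindle [0.54469852 0.00734437 0.065     ] tip [0.54454293 0.00715579 0.078     ]
hub [ 0.49465836 -0.31414959  0.034     ]
greenhandle [ 0.42597635 -0.29863652  0.07      ]
tri hub (array([ 0.49337247, -0.3129798 ,  0.03760548]), [np.float64(0.0023444597277900857), np.float64(0.00276635313312217), np.float64(0.0012651504375117359)])
tri spindle tip (array([0.54256597, 0.00694906, 0.07883685]), [np.float64(0.0020190927547737584), np.float64(0.0015581506940497644), np.float64(0.0011850132790341833)])
tape crop z
in tool [0.00049525 0.12657672 0.00302579]
```

>>> send_rows(series=[[[0,35,1],[0,0,0],1],[[0.3,40,1],[0,0,0],1],[[0,40,1],[0,0,0],1],[[0,28,0],[0,0,0],1],[[0,15.5,0],[0,0,0],1],[[0,0,0],[0,0,0],1],[[0,0,0],[0,0,0],0],[[0,0,0],[0,0,0],0],[[0,0,0],[0,0,0],0],[[0,0,0],[0,0,0],0],[[0,0,0],[0,0,0],0],[[0,0,0],[0,0,0],0]])

```text
time: 4.3
ee_pos: [0.4952, -0.3146, 0.0032]
orientation: [-1.251, 1.138, -1.142]
force: [-0.5, 2.1, 8.2]
grip_width: 0.0431
```

>>> send_rows(series=[[[0,0,0],[0,0,0],0],[[0,0,0],[0,0,0],0],[[0,0,0],[0,0,0],0]])

```text
time: 4.6
ee_pos: [0.4952, -0.3146, 0.0032]
orientation: [-1.251, 1.138, -1.142]
force: [-0.9, 3.5, 8.6]
grip_width: 0.0432
```

```bash
python3 -c "
from h import *
st()"
```

```text
t 4.6 p [ 0.4952 -0.3146  0.0032] yaw -84.65 tilt 0.13 j6 142.2 F [-0.9  3.5  8.6] T [ 0.65 -0.01  0.05] w 0.0432
```

>>> send_rows(series=[[[0,-10,0],[0,0,0],0],[[0,-30,0],[0,0,0],0],[[0,-40,0],[0,0,0],0],[[0,-30,0],[0,0,0],0],[[0,-10,0],[0,0,0],0],[[0,0,0],[0,0,0],0],[[0,0,0],[0,0,0],0]])

```text
time: 5.3
ee_pos: [0.4938, -0.3141, 0.1206]
orientation: [-1.252, 1.142, -1.139]
force: [-0.5, 0.2, -4.1]
grip_width: 0.0432
```

```bash
python3 -c "
from h import *
st()
plan([.5447,.0073,.115],-45,9)"
```

```text
t 5.3 p [ 0.4938 -0.3141  0.1206] yaw -84.68 tilt 0.09 j6 142.2 F [-0.5  0.2 -4.1] T [0.01 0.08 0.02] w 0.0432
9 x [-31.3   0.6  19.5] [ 0.01 -4.41 -0.01]
```

>>> send_rows(series=[[[-31.3,0.6,19.5],[0,-4.41,0],0],[[-31.3,0.6,19.5],[0,-4.41,0],0],[[-31.3,0.6,19.5],[0,-4.41,0],0],[[-31.3,0.6,19.5],[0,-4.41,0],0],[[-31.3,0.6,19.5],[0,-4.41,0],0],[[-31.3,0.6,19.5],[0,-4.41,0],0],[[-31.3,0.6,19.5],[0,-4.41,0],0],[[-31.3,0.6,19.5],[0,-4.41,0],0],[[-31.3,0.6,19.5],[0,-4.41,0],0],[[0,0,0],[0,0,0],0],[[0,0,0],[0,0,0],0],[[0,0,0],[0,0,0],0]])

```text
time: 6.5
ee_pos: [0.5445, 0.0064, 0.1154]
orientation: [-1.483, 0.616, -0.613]
force: [0.6, 0.2, -3.0]
grip_width: 0.043
```

```bash
python3 -c "
from h import *
o=st();plan([.5447,.0073,.090],-45,3)
o,im=snap('wrist','w3.png')
print(proj('wrist',[*o['ee_pos'][:2],o['ee_pos'][2]+.031],o))
print(proj('wrist',[.5447,.0073,.078],o))"
```

```text
t 6.5 p [0.5445 0.0064 0.1154] yaw -45.04 tilt 0.09 j6 135.7 F [ 0.6  0.2 -3. ] T [-0.02  0.03 -0.01] w 0.043
3 x [-0.2  8.5  0.3] [ 0.03 -0.01 -0.02]
[321.8647945 348.9931686]
[321.33902057 273.38171691]
```

View pics/w3.png

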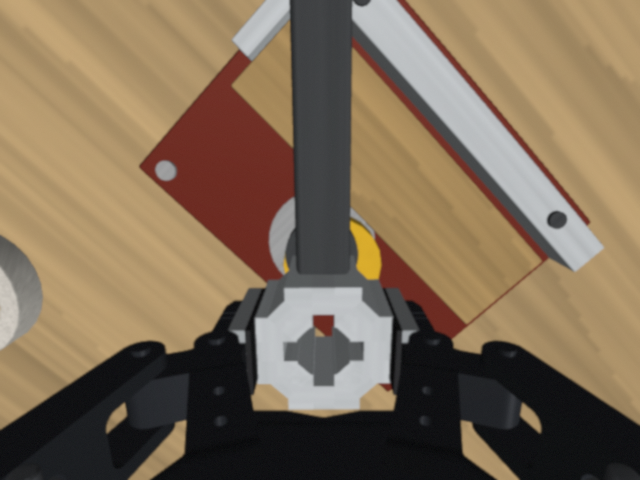

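The hub is held square; bore centre is at (324,350), within 1 mm of the tool axis. Descending slowly.

>>> send_rows(series=[[[-0.5,12,0.3],[0,0,0],0],[[-0.5,12,0],[0,0,0],0],[[0,3.5,0],[0,0,0],0],[[0,0.8,0],[0,0,0],0],[[0,0.8,0],[0,0,0],0],[[0,0.8,0],[0,0,0],0],[[0,0.8,0],[0,0,0],0],[[0,0.8,0],[0,0,0],0],[[0,0.8,0],[0,0,0],0],[[0,0.8,0],[0,0,0],0],[[0,0.8,0],[0,0,0],0]])

```text
time: 7.65
ee_pos: [0.5445, 0.0079, 0.0825]
orientation: [-1.482, 0.614, -0.614]
force: [0.6, -0.7, -2.9]
grip_width: 0.0431
```

>>> send_rows(series=[[[0,0.8,0],[0,0,0],0],[[0,0.8,0],[0,0,0],0],[[0,0.8,0],[0,0,0],0],[[0,0.8,0],[0,0,0],0],[[0,0.8,0],[0,0,0],0],[[0,0.8,0],[0,0,0],0]])

```text
time: 8.25
ee_pos: [0.5445, 0.0078, 0.0776]
orientation: [-1.482, 0.614, -0.614]
force: [-0.2, 0.8, -3.4]
grip_width: 0.0435
```

>>> send_rows(series=[[[0,0.8,0],[0,0,0],0],[[0,0.8,0],[0,0,0],0],[[0,0.8,0],[0,0,0],0],[[0,0.8,0],[0,0,0],0],[[0,0.8,0],[0,0,0],0],[[0,0.8,0],[0,0,0],0]])

```text
time: 8.85
ee_pos: [0.5445, 0.0078, 0.0729]
orientation: [-1.482, 0.614, -0.614]
force: [-0.4, -0.3, -2.9]
grip_width: 0.0431
```

>>> send_rows(series=[[[0,0.8,0],[0,0,0],0],[[0,0.8,0],[0,0,0],0],[[0,0.8,0],[0,0,0],0],[[0,0.8,0],[0,0,0],0],[[0,0.8,0],[0,0,0],0]])

```text
time: 9.35
ee_pos: [0.5445, 0.0078, 0.0688]
orientation: [-1.482, 0.614, -0.614]
force: [-0.1, 0.7, -3.5]
grip_width: 0.0434
```

Little side load so far. Continuing through the tooth-top level, watching force.

>>> send_rows(series=[[[0,0.8,0],[0,0,0],0],[[0,0.8,0],[0,0,0],0],[[0,0.8,0],[0,0,0],0]])

```text
time: 9.65
ee_pos: [0.5445, 0.0078, 0.0664]
orientation: [-1.482, 0.614, -0.614]
force: [0.9, -0.0, -2.6]
grip_width: 0.0432
```

>>> send_rows(series=[[[0,0.6,0],[0,0,0],0],[[0,0.6,0],[0,0,0],0]])

```text
time: 9.85
ee_pos: [0.5445, 0.0078, 0.0653]
orientation: [-1.482, 0.614, -0.614]
force: [-1.2, -0.2, -2.7]
grip_width: 0.0433
```

```bash
python3 -c "
from h import *
o=st()"
```

```text
t 9.85 p [0.5445 0.0078 0.0653] yaw -44.99 tilt 0.0 j6 135.8 F [-1.2 -0.2 -2.7] T [-0.09  0.07 -0.  ] w 0.0433
```

>>> send_rows(series=[[[0,0.6,0],[0,0,0],0],[[0,0.6,0],[0,0,0],0],[[0,0.6,0],[0,0,0],0],[[0,0.6,0],[0,0,0],0]])

```text
time: 10.25
ee_pos: [0.5445, 0.0079, 0.0629]
orientation: [-1.482, 0.614, -0.614]
force: [0.3, 0.3, -2.8]
grip_width: 0.0433
```

>>> send_rows(series=[[[0,0.8,0],[0,0,0],0],[[0,0.8,0],[0,0,0],0],[[0,0.8,0],[0,0,0],0],[[0,0.8,0],[0,0,0],0]])

```text
time: 10.65
ee_pos: [0.5445, 0.0078, 0.0596]
orientation: [-1.482, 0.614, -0.614]
force: [0.2, -0.7, -3.2]
grip_width: 0.0433
```

It is engaged past the tooth tops without load. Lowering to the collar.

>>> send_rows(series=[[[0,1.0,0],[0,0,0],0],[[0,1.0,0],[0,0,0],0],[[0,1.0,0],[0,0,0],0],[[0,1.0,0],[0,0,0],0],[[0,1.0,0],[0,0,0],0],[[0,1.0,0],[0,0,0],0],[[0,1.0,0],[0,0,0],0],[[0,1.0,0],[0,0,0],0],[[0,1.0,0],[0,0,0],0]])

```text
time: 11.55
ee_pos: [0.5445, 0.0079, 0.0506]
orientation: [-1.482, 0.614, -0.614]
force: [0.8, -0.5, -2.9]
grip_width: 0.043
```

>>> send_rows(series=[[[0,0.6,0],[0,0,0],0],[[0,0.6,0],[0,0,0],0],[[0,0.6,0],[0,0,0],0],[[0,0,0],[0,0,0],0]])

```text
time: 11.95
ee_pos: [0.5444, 0.0079, 0.0488]
orientation: [-1.482, 0.614, -0.614]
force: [-0.5, 0.2, -2.1]
grip_width: 0.0434
```

>>> send_rows(series=[[[0,0.4,0],[0,0,0],0],[[0,0.4,0],[0,0,0],0],[[0,0,0],[0,0,0],0]])

```text
time: 12.25
ee_pos: [0.5445, 0.0079, 0.0482]
orientation: [-1.482, 0.614, -0.614]
force: [-1.0, 0.4, 0.1]
grip_width: 0.043
```

>>> send_rows(series=[[[0,0.3,0],[0,0,0],0],[[0,0.3,0],[0,0,0],0],[[0,0,0],[0,0,0],0]])

```text
time: 12.55
ee_pos: [0.5445, 0.0078, 0.0482]
orientation: [-1.482, 0.613, -0.614]
force: [-5.8, 0.5, 11.7]
grip_width: 0.0431
```

```bash
python3 -c "
from h import *
o=st()"
```

```text
t 12.55 p [0.5445 0.0078 0.0482] yaw -44.99 tilt 0.03 j6 135.8 F [-5.8  0.5 11.7] T [-0.02  1.12  0.03] w 0.0431
```

Seated: contact exactly at the predicted height (0.0482). Easing off 0.3 mm and swinging counter-clockwise.

>>> send_rows(series=[[[0,-0.4,0],[0,0,0],0],[[0,0,0],[0,-2,0],0],[[0,0,0],[0,-4,0],0],[[0,0,0],[0,-4,0],0],[[0,0,0],[0,-4,0],0],[[0,0,0],[0,-4,0],0],[[0,0,0],[0,-4,0],0],[[0,0,0],[0,-4,0],0],[[0,0,0],[0,-4,0],0],[[0,0,0],[0,0,0],0]])

```text
time: 13.55
ee_pos: [0.5444, 0.0082, 0.0482]
orientation: [-1.56, 0.203, -0.203]
force: [-3.0, 2.4, 5.4]
grip_width: 0.043
```

```bash
python3 -c "
from h import *
o=st()
c,e,A=campose('top');p=proj('top',[.541,.0055,.03])
print(p);snap('top','top1.png');im=cv2.imread('pics/top1.png');cv2.imwrite('pics/t1c.png',cv2.resize(im[165:285,250:410],(800,600)))
"
```

```text
t 13.55 p [0.5444 0.0082 0.0482] yaw -14.83 tilt 0.04 j6 105.7 F [-3.   2.4  5.4] T [0.54 0.82 0.04] w 0.043
[328.65387249 237.31772399]
```

View pics/t1c.png

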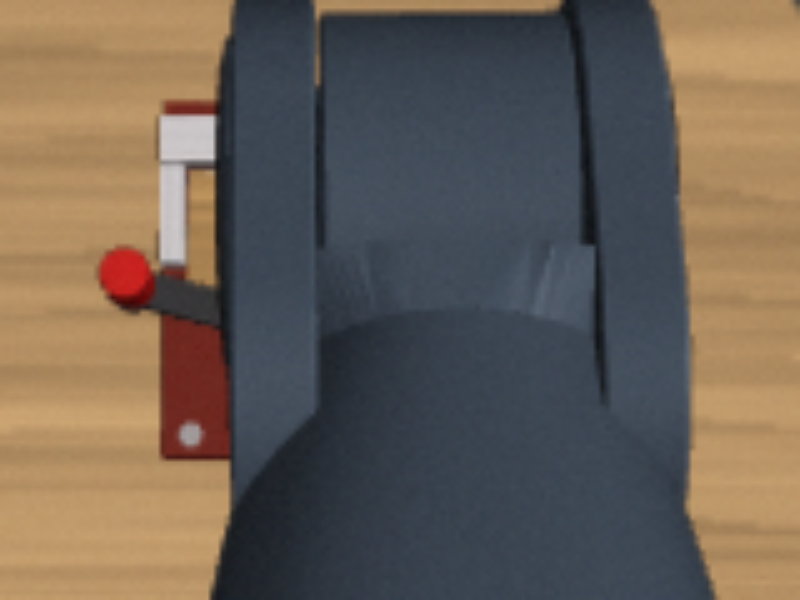

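The lever follows the turn (handle at crop (127,275), about 75°). Continuing in small steps, reading torque.

>>> send_rows(series=[[[0,0,0],[0,-3,0],0],[[0,0,0],[0,-3,0],0],[[0,0,0],[0,-3,0],0],[[0,0,0],[0,-3,0],0],[[0,0,0],[0,0,0],0]])

```text
time: 14.1
ee_pos: [0.5442, 0.0083, 0.0482]
orientation: [-1.57, 0.039, -0.039]
force: [-5.2, 2.6, 6.4]
grip_width: 0.0429
```

```bash
python3 -c "
from h import *
o=st();print(o['joint_efforts'][5])"
```

```text
t 14.1 p [0.5442 0.0083 0.0482] yaw -2.86 tilt 0.05 j6 93.7 F [-5.2  2.6  6.4] T [0.64 1.14 0.02] w 0.0429
-1.0865000635385513
```

>>> send_rows(series=[[[0,0,0],[0,-2,0],0],[[0,0,0],[0,-2,0],0],[[0,0,0],[0,0,0],0]])

```text
time: 14.4
ee_pos: [0.5441, 0.0083, 0.0482]
orientation: [-1.57, -0.015, 0.015]
force: [-6.1, 3.3, 7.3]
grip_width: 0.0431
```

```bash
python3 -c "
from h import *
o=st();print(o['joint_efforts'][5])"
```

```text
t 14.4 p [0.5441 0.0083 0.0482] yaw 1.1 tilt 0.05 j6 89.7 F [-6.1  3.3  7.3] T [0.71 1.18 0.06] w 0.0431
-0.7240333780646324
```

>>> send_rows(series=[[[0,0,0],[0,-2,0],0],[[0,0,0],[0,-2,0],0]])

```text
time: 14.6
ee_pos: [0.5441, 0.0083, 0.0482]
orientation: [-1.569, -0.069, 0.07]
force: [-6.8, 2.9, 9.2]
grip_width: 0.0432
```

```bash
python3 -c "
from h import *
o=st();print(o['joint_efforts'][5]);snap('wrist','w4.png')
a=cv2.imread('pics/w1.png');b=cv2.imread('pics/w4.png');cv2.imwrite('pics/w4b.png',cv2.resize(b,(800,600)))"
```

```text
t 14.6 p [0.5441 0.0083 0.0482] yaw 5.1 tilt 0.06 j6 85.7 F [-6.8  2.9  9.2] T [ 0.7   1.34 -0.18] w 0.0432
0.8195570111274719
```

View pics/w4b.png

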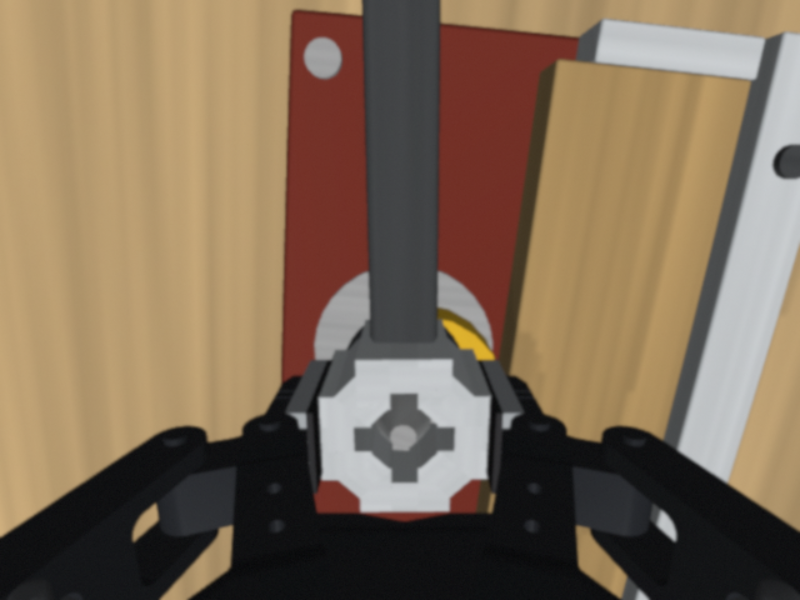

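The pilot sits in the cross bore at (403,437), with the cam lobe (yellow, (465,335)) now swung to the rail. Continuing in 2° steps.

>>> send_rows(series=[[[0,0,0],[0,-2,0],0],[[0,0,0],[0,-2,0],0]])

```text
time: 14.85
ee_pos: [0.544, 0.0083, 0.0481]
orientation: [-1.566, -0.124, 0.125]
force: [-6.8, 3.3, 9.4]
grip_width: 0.0432
```

```bash
python3 -c "
from h import *
o=st();print(o['joint_efforts'][5])"
```

```text
t 14.85 p [0.544  0.0083 0.0481] yaw 9.1 tilt 0.06 j6 81.7 F [-6.8  3.3  9.4] T [ 0.81  1.4  -0.23] w 0.0432
0.7781619764864445
```

>>> send_rows(series=[[[0,0,0],[0,-2,0],0],[[0,0,0],[0,-2,0],0]])

```text
time: 15.05
ee_pos: [0.5438, 0.0084, 0.0482]
orientation: [-1.562, -0.179, 0.18]
force: [-9.7, 2.7, 10.5]
grip_width: 0.0432
```

```bash
python3 -c "
from h import *
o=st();print(o['joint_efforts'][5])"
```

```text
t 15.05 p [0.5438 0.0084 0.0482] yaw 13.1 tilt 0.08 j6 77.7 F [-9.7  2.7 10.5] T [ 0.78  1.79 -0.5 ] w 0.0432
0.4520870838314295
```

>>> send_rows(series=[[[0,0,0],[0,-1,0],0],[[0,0,0],[0,0,0],0]])

```text
time: 15.25
ee_pos: [0.5437, 0.0084, 0.0482]
orientation: [-1.561, -0.192, 0.193]
force: [-9.3, 3.3, 10.3]
grip_width: 0.043
```

```bash
python3 -c "
from h import *
for i in range(3):o=st();snap('side','x.png')"
```

```text
t 15.25 p [0.5437 0.0084 0.0482] yaw 14.04 tilt 0.09 j6 76.8 F [-9.3  3.3 10.3] T [ 0.81  1.75 -0.52] w 0.043
t 15.3 p [0.5438 0.0083 0.0482] yaw 14.01 tilt 0.09 j6 76.8 F [-9.2  3.8 10.7] T [ 0.87  1.77 -0.47] w 0.0434
t 15.35 p [0.5437 0.0083 0.0482] yaw 14.01 tilt 0.09 j6 76.8 F [-10.5   3.1  11.1] T [ 0.83  1.79 -0.48] w 0.0433
```

>>> send_rows(series=[[[0,0,0],[0,-1,0],0],[[0,0,0],[0,0,0],0]])

```text
time: 15.6
ee_pos: [0.5437, 0.0083, 0.0482]
orientation: [-1.56, -0.205, 0.207]
force: [-9.7, 3.5, 11.1]
grip_width: 0.0435
```

```bash
python3 -c "
from h import *
for i in range(2):o=st();snap('side','x.png')"
```

```text
t 15.6 p [0.5437 0.0083 0.0482] yaw 15.02 tilt 0.09 j6 75.8 F [-9.7  3.5 11.1] T [ 0.8   1.82 -0.85] w 0.0435
t 15.65 p [0.5437 0.0083 0.0482] yaw 15.0 tilt 0.09 j6 75.8 F [-9.4  3.4 10. ] T [ 0.89  1.83 -0.77] w 0.0435
```

>>> send_rows(series=[[[0,0,0],[0,-1,0],0],[[0,0,0],[0,0,0],0]])

```text
time: 15.9
ee_pos: [0.5436, 0.0083, 0.0481]
orientation: [-1.558, -0.218, 0.22]
force: [-10.4, 3.8, 10.9]
grip_width: 0.043
```

```bash
python3 -c "
from h import *
for i in range(2):o=st();snap('side','x.png')"
```

```text
t 15.9 p [0.5436 0.0083 0.0481] yaw 16.0 tilt 0.1 j6 74.8 F [-10.4   3.8  10.9] T [ 0.89  1.92 -1.14] w 0.043
t 15.95 p [0.5437 0.0083 0.0482] yaw 15.98 tilt 0.09 j6 74.9 F [-9.9  4.3 11.4] T [ 0.83  1.89 -1.1 ] w 0.0435
```

Torque rises about 0.3 N m per degree, so the rail is pinched. Releasing.

>>> send_rows(series=[[[0,0,0],[0,0,0],0.75],[[0,0,0],[0,0,0],0.75],[[0,0,0],[0,0,0],0.75],[[0,0,0],[0,0,0],0.75],[[0,0,0],[0,0,0],0.75]])

```text
time: 16.5
ee_pos: [0.5446, 0.0078, 0.0479]
orientation: [-1.56, -0.219, 0.219]
force: [1.0, 0.2, 0.2]
grip_width: 0.0641
```

```bash
python3 -c "
from h import *
o=st();snap('wrist','w5.png');b=cv2.imread('pics/w5.png');cv2.imwrite('pics/w5b.png',cv2.resize(b,(800,600)))"
```

```text
t 16.5 p [0.5446 0.0078 0.0479] yaw 16.01 tilt 0.01 j6 74.8 F [1.  0.2 0.2] T [ 0.04  0.03 -0.01] w 0.0641
```

View pics/w5b.png

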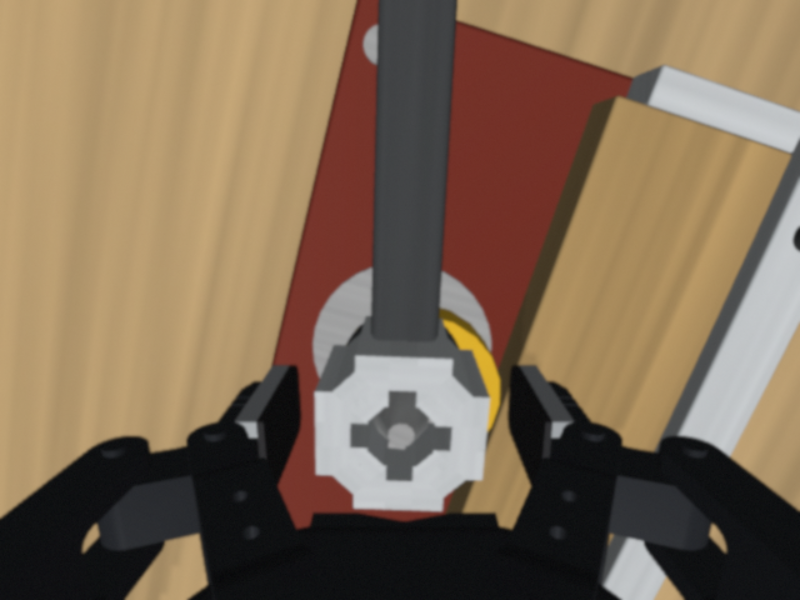

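The lever rests seated with the pilot centred at (401,436), but it turned back about 1.5°. That is either spline play or the cam backing off. I'll close again at the same angle and read the torque to tell which.

>>> send_rows(series=[[[0,0,0],[0,0,0],0],[[0,0,0],[0,0,0],0],[[0,0,0],[0,0,0],0],[[0,0,0],[0,0,0],0],[[0,0,0],[0,0,0],0]])

```text
time: 17.05
ee_pos: [0.544, 0.0077, 0.0482]
orientation: [-1.56, -0.219, 0.22]
force: [-5.9, -1.3, 9.2]
grip_width: 0.0432
```

```bash
python3 -c "
from h import *
for i in range(2):o=st();snap('wrist','w6.png')
a=cv2.imread('pics/w4.png');b=cv2.imread('pics/w6.png');c=cv2.imread('pics/w5.png')
f=lambda q:cv2.resize(q[270:420,240:400],(400,375),interpolation=cv2.INTER_CUBIC)
cv2.imwrite('pics/cmp.png',np.hstack([f(c),f(b)]))"
```

```text
t 17.05 p [0.544  0.0077 0.0482] yaw 15.99 tilt 0.04 j6 74.8 F [-5.9 -1.3  9.2] T [-0.24  1.21 -0.23] w 0.0432
t 17.1 p [0.5439 0.0077 0.0481] yaw 15.99 tilt 0.05 j6 74.8 F [-6.3 -2.1  9.1] T [-0.22  1.2  -0.22] w 0.0433
```

View pics/cmp.png

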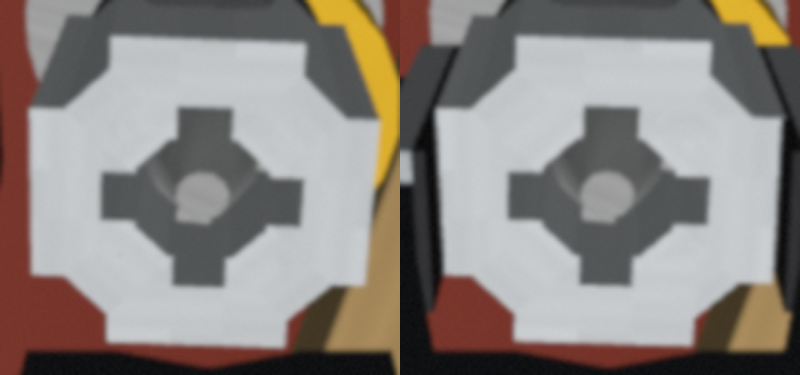

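Regripped: the hub sits about 1.5° behind the tool and torque is only −0.23, so part of this was twist in the grip. I'll turn a little further, watching torque.

>>> send_rows(series=[[[0,0,0],[0,-1,0],0],[[0,0,0],[0,0,0],0]])

```text
time: 17.35
ee_pos: [0.5439, 0.0076, 0.0482]
orientation: [-1.558, -0.232, 0.234]
force: [-7.3, -1.1, 9.4]
grip_width: 0.0436
```

```bash
python3 -c "
from h import *
for i in range(1):o=st();snap('wrist','w7.png')"
```

```text
t 17.35 p [0.5439 0.0076 0.0482] yaw 17.01 tilt 0.05 j6 73.8 F [-7.3 -1.1  9.4] T [-0.22  1.38 -0.45] w 0.0436
```

>>> send_rows(series=[[[0,0,0],[0,-1,0],0],[[0,0,0],[0,0,0],0]])

```text
time: 17.6
ee_pos: [0.5439, 0.0076, 0.0482]
orientation: [-1.557, -0.246, 0.247]
force: [-7.1, -1.4, 9.9]
grip_width: 0.0434
```

```bash
python3 - <<'E'
from h import *
for i in range(1):o=st();snap('wrist','w8.png')
# hub rotation in the image by ECC between frames around the hub (tool-fixed view)
g=lambda n:cv2.imread(f'pics/{n}.png',0)[290:408,256:392]
for n in('w4','w6','w7','w8'):
    W=np.eye(2,3,dtype=np.float32); c,W=cv2.findTransformECC(g('w5'),g(n),W,cv2.MOTION_EUCLIDEAN,(3,200,1e-6)); print(n,c,np.degrees(np.arctan2(W[1,0],W[0,0])))
E
```

```text
t 17.6 p [0.5439 0.0076 0.0482] yaw 17.98 tilt 0.05 j6 72.8 F [-7.1 -1.4  9.9] T [-0.16  1.37 -0.93] w 0.0434
w4 0.9423889662264059 -2.513924
w6 0.9661856999872677 -0.17215604
w7 0.9600780645699792 -0.03712959
w8 0.9550879947568068 0.15099868
```

The lever now tracks the tool and torque is −0.93. To avoid a snap-back on opening, I'll unwind the tool to near zero torque first, then open.

>>> send_rows(series=[[[0,0,0],[0,-0.5,0],0],[[0,0,0],[0,0,0],0]])

```text
time: 17.85
ee_pos: [0.5439, 0.0076, 0.0482]
orientation: [-1.556, -0.252, 0.253]
force: [-7.1, -1.1, 10.2]
grip_width: 0.0433
```

```bash
python3 -c "
from h import *
o=st();snap('wrist','w9.png')"
```

```text
t 17.85 p [0.5439 0.0076 0.0482] yaw 18.45 tilt 0.05 j6 72.4 F [-7.1 -1.1 10.2] T [-0.19  1.39 -1.24] w 0.0433
```

>>> send_rows(series=[[[0,0,0],[0,0.5,0],0],[[0,0,0],[0,0,0],0]])

```text
time: 18.1
ee_pos: [0.5439, 0.0076, 0.0482]
orientation: [-1.557, -0.245, 0.246]
force: [-6.3, -0.2, 9.8]
grip_width: 0.0435
```

```bash
python3 -c "
from h import *
o=st();snap('wrist','w10.png')"
```

```text
t 18.1 p [0.5439 0.0076 0.0482] yaw 17.94 tilt 0.05 j6 72.9 F [-6.3 -0.2  9.8] T [-0.17  1.38 -0.9 ] w 0.0435
```

>>> send_rows(series=[[[0,0,0],[0,0.5,0],0],[[0,0,0],[0,0,0],0]])

```text
time: 18.35
ee_pos: [0.5439, 0.0076, 0.0482]
orientation: [-1.558, -0.238, 0.24]
force: [-8.0, -0.8, 10.0]
grip_width: 0.0436
```

```bash
cat > ang.py <<'E'
from h import *
import sys
g=lambda n:cv2.imread(f'pics/{n}.png',0)[290:408,256:392]
def lag(n):
    W=np.eye(2,3,dtype=np.float32); c,W=cv2.findTransformECC(g('w5'),g(n),W,cv2.MOTION_EUCLIDEAN,(3,200,1e-6)); return np.degrees(np.arctan2(W[1,0],W[0,0])).round(2)
for n in sys.argv[1:]: print(n,'lag',2.5+lag(n))
E
python3 -c "
from h import *
o=st();snap('wrist','w11.png')"; python3 ang.py w8 w9 w10 w11
```

```text
t 18.35 p [0.5439 0.0076 0.0482] yaw 17.45 tilt 0.05 j6 73.4 F [-8.  -0.8 10. ] T [-0.24  1.38 -0.6 ] w 0.0436
w8 lag 2.65
w9 lag 2.76
w10 lag 2.64
w11 lag 2.56
```

>>> send_rows(series=[[[0,0,0],[0,0.5,0],0],[[0,0,0],[0,0,0],0]])

```text
time: 18.6
ee_pos: [0.5438, 0.0077, 0.0481]
orientation: [-1.558, -0.232, 0.233]
force: [-7.1, -2.0, 9.4]
grip_width: 0.0433
```

```bash
python3 -c "
from h import *
o=st();snap('wrist','w12.png')"
```

```text
t 18.6 p [0.5438 0.0077 0.0481] yaw 16.97 tilt 0.06 j6 73.9 F [-7.1 -2.   9.4] T [-0.24  1.37 -0.42] w 0.0433
```

>>> send_rows(series=[[[0,0,0],[0,0.3,0],0],[[0,0,0],[0,0,0],0]])

```text
time: 18.85
ee_pos: [0.5439, 0.0076, 0.0482]
orientation: [-1.559, -0.228, 0.229]
force: [-6.8, -1.0, 8.9]
grip_width: 0.0434
```

```bash
python3 -c "
from h import *
o=st();snap('wrist','w13.png')"; python3 ang.py w12 w13
```

```text
t 18.85 p [0.5439 0.0076 0.0482] yaw 16.68 tilt 0.05 j6 74.1 F [-6.8 -1.   8.9] T [-0.23  1.3  -0.24] w 0.0434
w12 lag 2.44
w13 lag 2.38
```

>>> send_rows(series=[[[0,0,0],[0,0,0],0.75],[[0,0,0],[0,0,0],0.75],[[0,0,0],[0,0,0],0.75],[[0,0,0],[0,0,0],0.75],[[0,0,0],[0,0,0],0.75]])

```text
time: 19.4
ee_pos: [0.5445, 0.0079, 0.0479]
orientation: [-1.559, -0.229, 0.229]
force: [0.5, 1.2, -0.2]
grip_width: 0.064
```

```bash
python3 -c "
from h import *
o=st();snap('wrist','w14.png')"; python3 ang.py w14
```

```text
t 19.4 p [0.5445 0.0079 0.0479] yaw 16.71 tilt 0.0 j6 74.1 F [ 0.5  1.2 -0.2] T [-0.01  0.06  0.08] w 0.064
w14 lag 3.21
```

Lever free again at the same angle as after the first release, and the reload torque was well above the loose-cam value, so the clamp holds. Retreating straight up.

>>> send_rows(series=[[[0,-5,0],[0,0,0],0.9],[[0,-15,0],[0,0,0],0.9],[[0,-35,0],[0,0,0],0.9],[[0,-45,0],[0,0,0],0.9],[[0,-45,0],[0,0,0],0.9],[[0,0,-40],[0,0,0],0.9],[[0,0,-40],[0,0,0],0.9],[[0,0,-40],[0,0,0],0.9],[[0,0,0],[0,0,0],0.9],[[0,0,0],[0,0,0],0.9]])

```text
time: 20.45
ee_pos: [0.5789, -0.1077, 0.1929]
orientation: [-1.559, -0.228, 0.228]
force: [-0.2, 0.5, -0.6]
grip_width: 0.0769
```

```bash
python3 - <<'E'
from h import *
o=st()
snap('wrist','w15.png');snap('side','s1.png')
a=cv2.resize(cv2.imread('pics/w15.png'),(480,360));b=cv2.imread('pics/s1.png')[210:330,290:410];cv2.imwrite('pics/fin.png',np.hstack([cv2.copyMakeBorder(a,0,0,0,0,0),cv2.resize(b,(320,360)[::1])]))
E
```

```text
t 20.45 p [ 0.5789 -0.1077  0.1929] yaw 16.62 tilt 0.02 j6 62.8 F [-0.2  0.5 -0.6] T [-0.01  0.03 -0.  ] w 0.0769
```

View pics/fin.png

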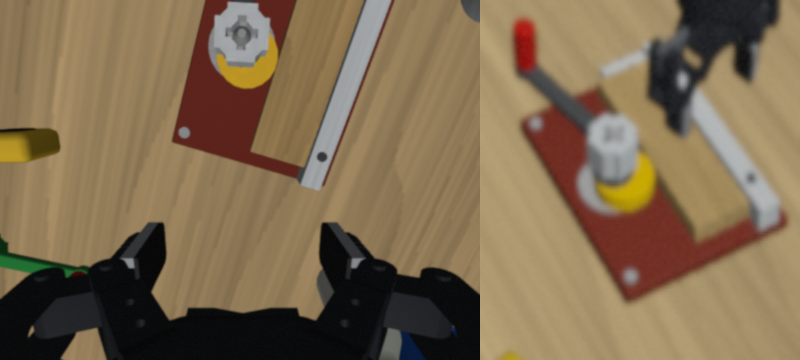

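The hub is seated low on the collar, the cam lobe bears on the rail, and no gap to the fence shows. The gripper is clear. Handing in.

```bash
python3 -c "
from rig import r
print(r.hand_in())"
```

```text
the job is handed in; nothing more can be done
None
```

I fitted the red-handled lever to the splined spindle, clamped the rail with the cam, left the lever in place and handed the job in at about 20.5 s. I cannot confirm the clamping force directly, and the hand-in gave no verdict.

**Fitting:** The wrist camera showed the spline teeth at 45°, so I set the lever to that angle. It slid down with no noticeable resistance and touched the collar at the expected height (hub underside about 45 mm above the bench).

**Clamping:** I swung the lever counter-clockwise about 60°, stopping when the torque reached about 1.1 N m. On opening the gripper, the lever lagged the tool by about 2.5°, partly twist in the grip. I gripped again, turned to a peak of about 1.24 N m, eased the load off slowly and released. The lever settled at the same angle (13.5°) after both releases.

**Last checks:**
- **Lever and rail:** the final pictures show the hub on the collar, the cam against the rail and no visible gap at the fence.
- **Robot:** the gripper is clear, with wrist force about 0.
- **Clamping force:** the remaining force is inferred from the torque when I turned the lever again, which suggested roughly 20 N.
- **Camera agreement:** the fixed cameras and the wrist camera differed by about 3 mm. I used the wrist camera, and the smooth fit bore that out.

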